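# Hold a spindle sleeve down on its spring for the circlip

### The arm

A 6-joint arm with a two-finger parallel gripper is mounted at the origin on a cart in front of the work surface, level with it; the furniture and walls round the work are solid. World frame = base frame: x ahead of the robot, y to its left, z up, the work surface at z = 0. Lengths are in m, angles in degrees, forces in N, time in s.
With the tool pointing down it reaches from about 0.25 to 0.725 m from the base axis. Payload 9.7 kg.
Tool frame: the origin (TCP) lies on the centre line of the jaws, within the pads' length; the fingertips stand 17 mm ahead of it and the grasp point (between the pads) lies 2 mm behind it (bot.tip_extent is the distance from the TCP to the fingertips, in m); z points along the fingers, y is the line along which they close (so a half turn about z gives the same grasp; the last joint's range is limited). The gripper opens to 85 mm and grips with 20 to 120 N. Pads are 22 mm wide; open, the fingers measure 114 mm over their backs; the gripper's body (76 mm by 85 mm) begins 54 mm behind the grasp point. The pads swing forward as they close: fully open they stand 13 mm farther back than shut.
Start: joints at [-67.38, 4.979, 10.078, 95.1, 0, 90], TCP at [0.212, -0.508, 0.248] pointing down, gripper open.
Joint ranges: [-179.16, 179.16], [-48.56, 103.87], [-65.8, 70.77], [-126.05, 130.52], [-82.76, 87.17], [-180, 180]. Speed limits (degrees/s): [127.2, 127.2, 147.25, 180, 180, 180].

### API

Orientations are given as [roll, pitch, yaw] about the fixed x, y, z axes, in that order (R = Rz(yaw) Ry(pitch) Rx(roll)).
In Python, from workcell import bot gives the robot as it stands.
- The arm moves only by the tool carry_out, never from a script. Its argument "moves" is text: rows parted by semicolons, each of 7 numbers parted by spaces: the shift along the tool's x, y, z in mm, then the turn, a rotation vector about the tool's x, y, z in degrees, then the finger opening in mm, from 0 to 85.4. A call has 1 to 20 rows; each row is the pose to reach, as a shift and turn from the pose commanded when the call began, along the tool's axes at that moment; what a row does not reach only later rows make up. A row lasts 1/10 s, in which the tool goes at most 50 mm and 8.59 degrees, less where a joint would pass 70% of its speed; a pose out of reach is approached as far as the arm can. A call with a gripper value outside its range is refused whole. The fingers move at their own pace and stop on an object; "force" is the grip in N (left out, the last holds). Time passes only in rows, so rows that repeat a pose let the fingers close. It gives the time, the measured TCP pose, the force, the opening and the grip force at its end, in the units of the state.
- bot.get_obs(): the state, without advancing time (a new reading comes with each control period).
- bot.camera(name): name is "side" or "top"; returns a dict with "img" (480x640x3 uint8, red, green, blue), "mtx" (3x3 intrinsics, pixels), "position" and "orientation" of the camera in the world. Camera axes: x right, y up, looking along -z (the intrinsics and any distortion apply to the point x, -y, -z); pixel columns grow to the right and rows downward; lengths in m; the calibration is good to about 2 mm. A picture is of the moment at which its call begins. There is no depth.
- bot.job_done(): hands the job in; it is judged then, once.
The state is a dict: "time": time; "q": joint angles; "qd": joint speeds; "joint_efforts": joint torques, N m; "ee_pos": TCP position; "tcp_rot": TCP orientation; "wrist_force": force on the tool from outside, world axes, zero at the start; "torque": the same for the moment, N m; "opening": finger opening in m; "grasp_force": force on a finger pad.
Only numpy, scipy, OpenCV 4.12 (cv2) and the standard library are available. Lean on these libraries where they do the work, as an engineer would, in place of code of your own. Each camera call takes 0.05 s, during which the arm holds its last target. There are 200 camera calls.

### The job

Slide the brass sleeve, flange down, over the upright steel shaft of the spindle stand, then press it down on the sprung grey cup round the shaft with a steady push of about 12 N, so that the circlip groove is clear and the sleeve's top edge stands near the middle of the yellow band on the shaft. Keep the sleeve in the gripper and finish while still holding it pressed there, for a colleague who will fit the circlip. Never drive the spring to its end stop, and leave the jar, the steel mixing cup and the plaster cast where they are.

Things in the scene. Friction and masses are not known exactly. Their poses are not given: they have to be found in the camera images.
- sleeve_mid (a point): Centre (half-way up, on the axis) of the loose brass sleeve, which stands flange down on the bench: 34 mm tall, body 40 mm outer diameter, bore 22 mm diameter right through; at its foot a flange 56 mm in diameter and 6 mm thick. Grip it round the 40 mm body above the flange; z is its axis, up. About 0.13 kg.
- sleeve: The same brass sleeve; origin at the centre of its underside, 17 mm below sleeve_mid.
- shaft_top (a point): Tip of the upright steel shaft of the fixed spindle stand, on the shaft's axis, 122 mm above the bench. Shaft 18 mm in diameter, the last 15 mm tapering to 6 mm at the tip. A black circlip groove lies 18 to 21 mm below the tip; a yellow band is painted from 22 to 30 mm below the tip. Stand: base plate 120 x 100 x 14 mm, green round housing 58 mm in diameter (68 mm at its foot) up to 44 mm above the bench; the stand is fixed and the shaft vertical.
- cup_top (a point): Centre of the upper face of the sprung grey cup (52 mm in diameter) round the shaft, on which the sleeve's flange comes to bear; 70 mm above the bench when unloaded, it goes down as it is pressed.
- cup (a joint): How far the sprung cup is pressed down, in m: 0 unloaded, 0.016 at its end stop. The spring pushes up with about 4 N at 0 (so the sleeve's weight alone does not move it) and 1 N more for each mm: 12 N at 0.008. With the sleeve on it at 0.008 the sleeve's top edge is in the middle of the yellow band (at 0.004 at its upper end, at 0.012 at its lower end).
- jar_red: Loose white jar with red cap, 40 mm in diameter, 57 mm tall; origin at the centre of its underside. Leave it alone.
- steel_cup: Loose steel mixing cup, 60 mm in diameter, 46 mm tall; origin at the centre of its underside. Leave it alone.
- cast_white: Loose white plaster jaw model, 66 x 70 x 47 mm; origin at the centre of its underside. Leave it alone.
Mind the look-alikes: they are no part of the job. What is shaped like the sleeve but black or blue is not meant.

How it is judged:
By the outcome, as a careful person would: the job done as asked, in the order asked, and still so for the second after the job is handed in, while the arm keeps its last pose, push and grip.
It also fails if it takes over 38 s, if anything falls off the work surface, if the arm or the gripper's body presses on something with over 40 N, if the wrist force passes 120 N, or if a joint passes its speed limit or range.

## Working session

There is one attempt and no reset: what is moved stays moved. The work goes in short steps, Python scripts to look and compute and a tool call to move; the robot and the scene stay as the last step left them, time stands still between calls to the robot, and variables do not carry over. Pictures are saved under pics/ and viewed, at most 10 in all, crops included, and the job is handed in when it is done.

Besides the shell and the picture viewer there is one more tool, called as name(argument=value, ...) on one line, values as JSON. carry_out: Moves the arm, as the interface text tells. Its arguments: {"type":"object","properties":{"moves":{"type":"string"},"force":{"type":"number"}},"required":["moves"]}

```bash
ls; mkdir -p pics; cat > h.py <<'E'
import numpy as np, cv2
from scipy.spatial.transform import Rotation as R
from workcell import bot
def shot(n,f=None):
    c=bot.camera(n)
    if f: cv2.imwrite('pics/'+f,cv2.cvtColor(c['img'],cv2.COLOR_RGB2BGR))
    return c
E
python3 - <<'E'
from h import *
for n in('side','top'):
    c=shot(n,n+'0.png'); print({k:v for k,v in c.items() if k!='img'})
print(bot.get_obs())
E
```

```text
pics
{'mtx': array([[598.85023243,   0.        , 315.98744989],
       [  0.        , 598.85023243, 242.01750707],
       [  0.        ,   0.        ,   1.        ]]), 'position': array([ 0.43154226, -0.74182568,  0.72338337]), 'orientation': array([ 51.28521296,   1.02247899, -11.38955148])}
{'mtx': array([[576.1566892 ,   0.        , 312.92595663],
       [  0.        , 576.1566892 , 248.87624158],
       [  0.        ,   0.        ,   1.        ]]), 'position': array([0.50420119, 0.06728439, 1.30449473]), 'orientation': array([ 3.31271098e+00, -8.37176753e-02, -8.85825047e+01])}
{'time': 0.1, 'q': array([-6.73792018e+01,  5.00708253e+00,  1.00390472e+01,  9.50979892e+01,
       -1.75383862e-03,  9.00005198e+01]), 'qd': array([-0.02180103, -0.14071183,  0.11660097,  0.01112366,  0.08586769,
        0.05556518]), 'joint_efforts': array([ 7.48447255e-04, -5.21562624e+01,  4.65651977e+01,  1.59188843e-02,
       -4.76190871e-05,  1.09718928e-05]), 'ee_pos': array([ 0.2114718 , -0.50753036,  0.24766273]), 'tcp_rot': array([-1.79933975e+02,  1.75443649e-03,  2.26202804e+01]), 'wrist_force': array([ 0.05140798, -0.38505176,  0.19121426]), 'torque': array([-0.02603622,  0.03779737,  0.04009406]), 'grasp_force': 0.0, 'opening': 0.08536188482058332}
```

View pics/side0.png

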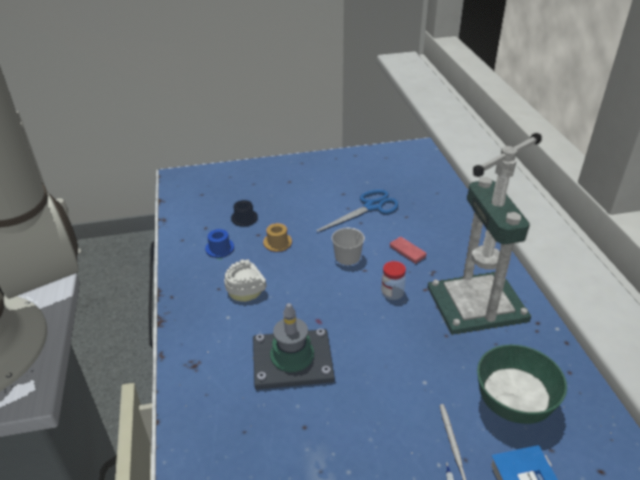

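View pics/top0.png

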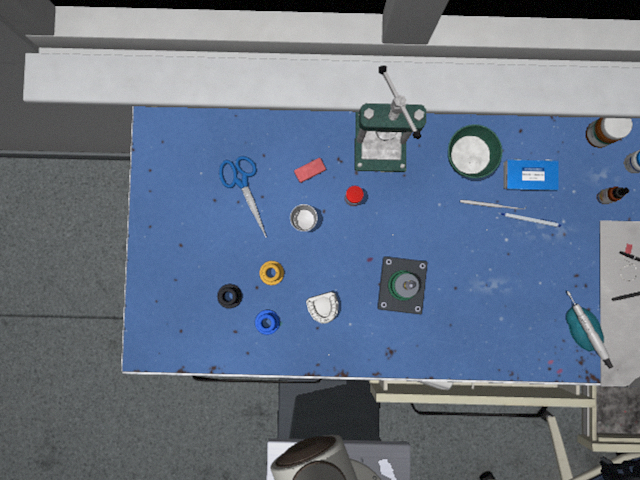

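The side view shows the brass sleeve at about (277,238) and the shaft tip at (289,306). In the top view the sleeve is at (271,272) and the shaft tip is near (411,283).

```bash
cat >> h.py <<'E'
def ray(c,uv):
    K=c['mtx']; M=R.from_euler('xyz',c['orientation'],degrees=True).as_matrix()
    d=np.array([(uv[0]-K[0,2])/K[0,0],-(uv[1]-K[1,2])/K[1,1],-1.]); return c['position'],M@d
def onz(c,uv,z):
    p,d=ray(c,uv); return p+d*(z-p[2])/d[2]
def proj(c,P):
    K=c['mtx']; M=R.from_euler('xyz',c['orientation'],degrees=True).as_matrix()
    v=M.T@(np.array(P)-c['position']); return np.array([K[0,2]-K[0,0]*v[0]/v[2],K[1,2]+K[1,1]*v[1]/v[2]])
def mask(c,lo,hi,box):
    h=cv2.cvtColor(c['img'],cv2.COLOR_RGB2HSV); m=cv2.inRange(h,lo,hi)
    k=np.zeros_like(m); x0,y0,x1,y1=box; k[y0:y1,x0:x1]=255
    return m&k
def blob(m):
    cs,_=cv2.findContours(m,cv2.RETR_EXTERNAL,cv2.CHAIN_APPROX_NONE); return max(cs,key=cv2.contourArea)
E
python3 - <<'E'
from h import *
t=shot('top');s=shot('side')
for n,c,b in(('top',t,(240,245,300,300)),('side',s,(255,215,300,260))):
    m=mask(c,(10,90,60),(30,255,255),b); k=blob(m); (x,y),r=cv2.minEnclosingCircle(k)
    print(n,'sleeve',(x,y),r,cv2.boundingRect(k),'flange z3mm',onz(c,(x,y),.003))
    k=k[:,0]; l,rr=k[k[:,0].argmin()],k[k[:,0].argmax()]
    mid=(np.array([l[0]+rr[0]+1,l[1]+rr[1]+1])/2); print(' flange edges',l,rr,onz(c,mid,.004), 'width',np.linalg.norm(onz(c,l,.004)-onz(c,rr+[1,0],.004)))
# yellow band
for n,c,b in(('side',s,(275,295,305,340)),('top',t,(390,265,430,305))):
    m=mask(c,(18,90,60),(35,255,255),b); ys,xs=np.nonzero(m); print(n,'band',len(xs), xs.mean() if len(xs) else 0, ys.mean() if len(xs) else 0)
    if len(xs): print(onz(c,(xs.mean(),ys.mean()),.096))
a=cv2.resize(t['img'][250:320,375:445],(560,560),interpolation=cv2.INTER_CUBIC)
cv2.imwrite('pics/crop_t.png',a[:,:,::-1])
a2=cv2.resize(s['img'][295:395,245:345],(560,560),interpolation=cv2.INTER_CUBIC)
cv2.imwrite('pics/crop_s.png',a2[:,:,::-1])
E
```

```text
top sleeve (271.3333435058594, 272.6666564941406) 12.133614540100098 (260, 261, 24, 24) flange z3mm [0.52345826 0.15976515 0.003     ]
 flange edges [260 269] [283 275] [0.52385614 0.158202   0.004     ] width 0.05584388074820505
side sleeve (277.0, 237.6999969482422) 14.046097755432129 (264, 224, 27, 27) flange z3mm [0.52508738 0.17165637 0.003     ]
 flange edges [264 241] [290 243] [0.52369685 0.15541471 0.004     ] width 0.05288618492116312
side band 34 289.55882352941177 321.1764705882353
[ 0.50203182 -0.14249889  0.096     ]
top band 5 404.2 285.0
[ 0.50317456 -0.12568569  0.096     ]
```

View pics/crop_t.png

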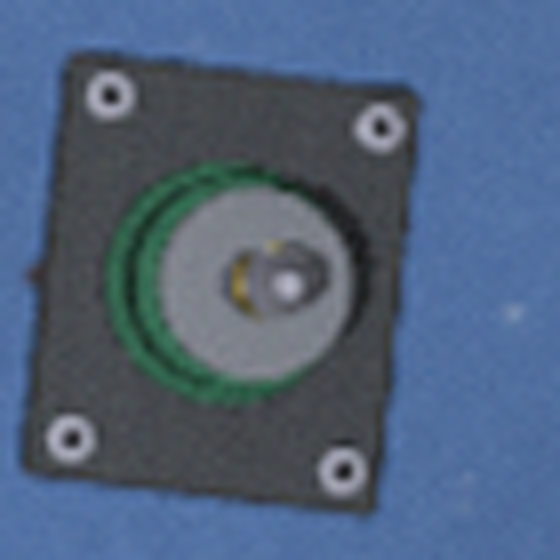

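View pics/crop_s.png

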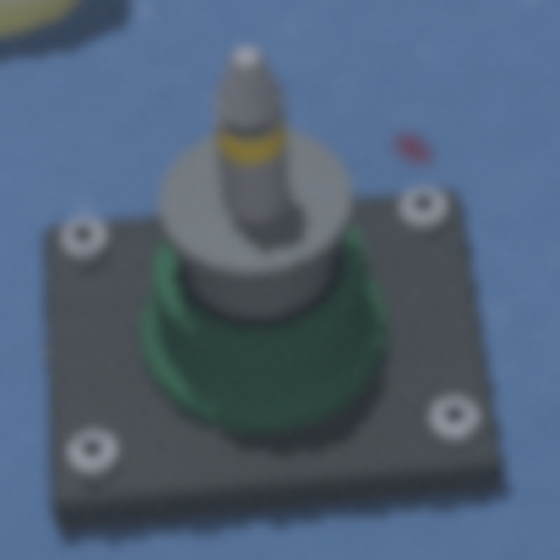

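The top crop shows the tip at crop (290,285) and the cup disc centre at (257,282). The side crop shows the tip at (247,52) and the cup ellipse centre at (256,200).

```bash
python3 - <<'E'
from h import *
t=shot('top');s=shot('side')
T=lambda a:(375+(a[0]+.5)/8-.5,250+(a[1]+.5)/8-.5); S=lambda a:(245+(a[0]+.5)/5.6-.5,295+(a[1]+.5)/5.6-.5)
print('tip',onz(t,T((290,285)),.120),onz(s,S((247,52)),.121)); print('cup',onz(t,T((257,282)),.07),onz(s,S((256,200)),.07))
# triangulate tip
p,d=ray(t,T((290,285)));q,e=ray(s,S((247,52)))
l=np.linalg.lstsq(np.c_[d,-e],q-p,rcond=None)[0]; print((p+l[0]*d),(q+l[1]*e))
# sleeve top hole in top view
m=mask(t,(10,90,60),(30,255,255),(240,245,300,300)); 
cs,h=cv2.findContours(m,cv2.RETR_CCOMP,cv2.CHAIN_APPROX_NONE)
for k,hh in zip(cs,h[0]): print(cv2.contourArea(k),hh[3],cv2.minEnclosingCircle(k), onz(t,cv2.minEnclosingCircle(k)[0],.034))
# jars etc. rough positions
for n,uv in dict(cast=(322,307),scup=(305,218),black=(229,296),blue=(267,322)).items(): print(n,onz(t,uv,.03))
E
```

```text
tip [ 0.50314661 -0.13542938  0.12      ] [ 0.50356839 -0.13265745  0.121     ]
cup [ 0.50368434 -0.13515148  0.07      ] [ 0.50300069 -0.1361502   0.07      ]
[ 0.50314947 -0.1348799   0.12321069] [ 0.50330376 -0.13489562  0.12321324]
426.5 -1 ((271.3333435058594, 272.6666564941406), 12.133614540100098) [0.52299958 0.15756237 0.034     ]
85.5 0 ((270.74658203125, 272.2945251464844), 5.75422477722168) [0.5237866  0.15887839 0.034     ]
cast [0.45027246 0.04409128 0.03      ]
scup [0.64627797 0.08655907 0.03      ]
black [0.46935885 0.24966119 0.03      ]
blue [0.41444322 0.164239   0.03      ]
```

carry_out(moves="50 -45 10 0 0 -8 85;100 -90 20 0 0 -16 85;140 -127 30 0 0 -24 85;180 -163 40 0 0 -32 85;216 -197 50 0 0 -37.4 85;252 -230 60 0 0 -37.4 85;288 -262 70 0 0 -37.4 85;324 -295 80 0 0 -37.4 85;360 -328 90 0 0 -37.4 85;396 -360 98 0 0 -37.4 85;432 -393 98 0 0 -37.4 85;468 -426 98 0 0 -37.4 85;504 -458 98 0 0 -37.4 85;530 -482 98 0 0 -37.4 85;544 -494 98 0 0 -37.4 85;544 -494 98 0 0 -37.4 85;544 -494 98 0 0 -37.4 85;544 -494 98 0 0 -37.4 85", force=70)

```text
time: 2.1
ee_pos: [0.5233, 0.1569, 0.1503]
tcp_rot: [-180.0, 0.0, 60.0]
wrist_force: [0.3, -0.7, -0.0]
opening: 0.0851
grasp_force: 0.0
```

carry_out(moves="0 0 30 0 0 0 85;0 0 60 0 0 0 85;0 0 85 0 0 0 85;0 0 105 0 0 0 85;0 0 117 0 0 0 85;0 0 124 0 0 0 85;0 0 124 0 0 0 85")

```text
time: 2.8
ee_pos: [0.5235, 0.157, 0.0262]
tcp_rot: [-180.0, 0.0, 60.0]
wrist_force: [-0.1, -0.8, -0.4]
opening: 0.0849
grasp_force: 0.0
```

```bash
python3 - <<'E'
from h import *
s=shot('side');o=bot.get_obs();print(o['ee_pos'],o['wrist_force'])
a=cv2.resize(s['img'][170:290,210:360],(750,600),interpolation=cv2.INTER_CUBIC); cv2.imwrite('pics/pre.png',a[:,:,::-1])
E
```

```text
[0.52389016 0.15723649 0.02688828] [ 0.28626861 -0.12193704 -0.12962961]
```

View pics/pre.png

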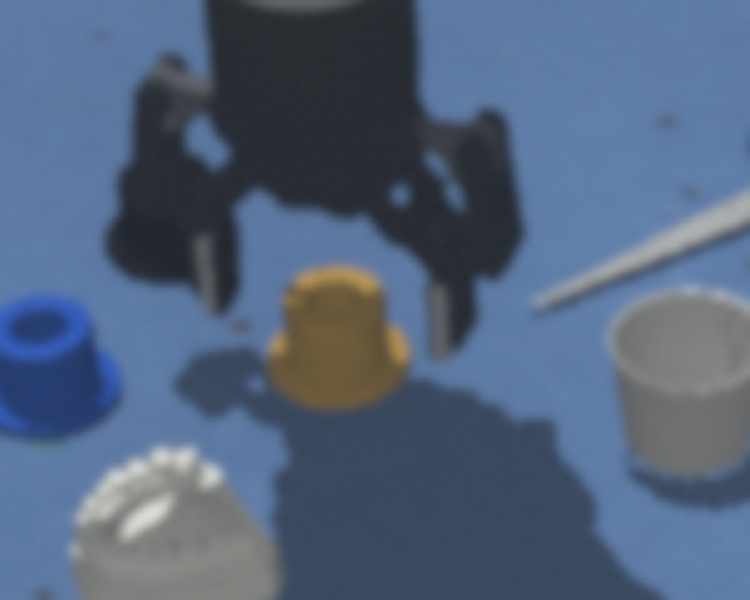

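The sleeve, centred near crop (338,335), sits between the open pads at (215,285) and (440,320). I'll close the gripper.

carry_out(moves="0 0 0 0 0 0 60;0 0 0 0 0 0 50;0 0 0 0 0 0 44;0 0 0 0 0 0 40;0 0 0 0 0 0 36;0 0 0 0 0 0 30;0 0 0 0 0 0 30;0 0 0 0 0 0 30;0 0 0 0 0 0 30;0 0 0 0 0 0 30", force=70)

```text
time: 3.85
ee_pos: [0.5241, 0.1578, 0.0273]
tcp_rot: [180.0, -0.1, 60.0]
wrist_force: [-1.8, 0.1, 6.5]
opening: 0.038
grasp_force: 69.6
```

carry_out(moves="0 0 -10 0 0 0 30;0 0 -30 0 0 0 30;0 0 -60 0 0 0 30;0 0 -90 0 0 0 30;0 0 -120 0 0 0 30;0 0 -150 0 0 0 30;0 0 -150 0 0 0 30;0 0 -150 0 0 0 30;0 0 -150 0 0 0 30")

```text
time: 4.75
ee_pos: [0.5232, 0.1574, 0.175]
tcp_rot: [-179.9, 0.1, 60.0]
wrist_force: [0.4, -1.2, -2.7]
opening: 0.0383
grasp_force: 70.4
```

```bash
python3 - <<'E'
from h import *
s=shot('side');o=bot.get_obs();print(o['ee_pos'],o['tcp_rot'],o['wrist_force'],o['opening'],o['grasp_force'])
u,v=proj(s,o['ee_pos']).astype(int); print(u,v)
a=cv2.resize(s['img'][v-50:v+50,u-65:u+65],(780,600),interpolation=cv2.INTER_CUBIC); cv2.imwrite('pics/held.png',a[:,:,::-1])
E
```

```text
[0.52309119 0.15736613 0.17477102] [-1.79905121e+02  9.92265883e-02  6.00205076e+01] [-0.1937105   0.08732609 -2.2240058 ] 0.03788990099751238 70.44667828828096
271 165
```

View pics/held.png

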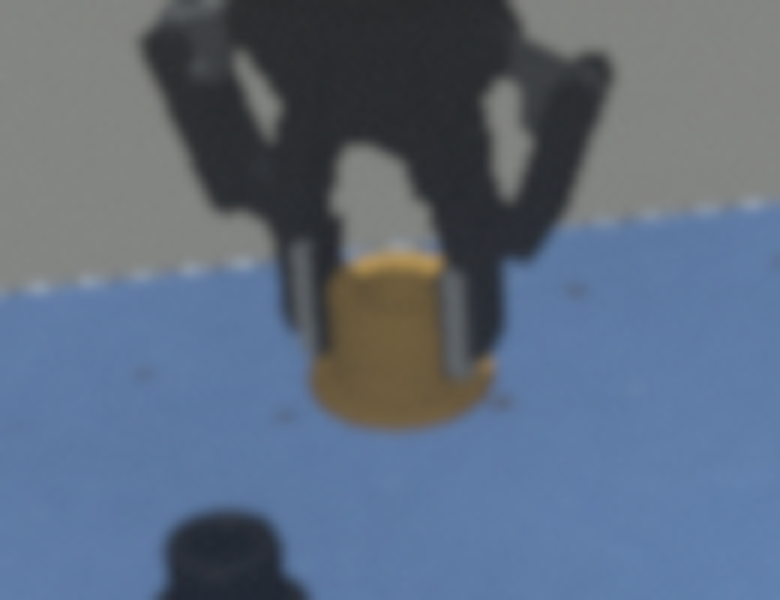

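The sleeve is held upright between the pads, with its flange spanning crop x 310–495 and y about 378. Now I'll move it above the shaft.

carry_out(moves="-20 10 0 0 0 0 30;-50 24 0 0 0 0 30;-85 41 0 0 0 0 30;-120 58 0 0 0 0 30;-155 75 0 0 0 0 30;-190 92 0 0 0 0 30;-220 107 0 0 0 0 30;-245 119 0 0 0 0 30;-258 125 0 0 0 0 30;-263 128 0 0 0 0 30;-263.5 128 0 0 0 0 30;-263.5 128 0 0 0 0 30;-263.5 128 0 0 0 0 30;-263.5 128 0 0 0 0 30")

```text
time: 6.2
ee_pos: [0.503, -0.1339, 0.1763]
tcp_rot: [-180.0, -0.0, 60.1]
wrist_force: [-0.2, 0.1, -1.5]
opening: 0.0383
grasp_force: 70.5
```

```bash
python3 - <<'E'
from h import *
s=shot('side','s2.png');o=bot.get_obs();print(o['ee_pos'],o['tcp_rot'],o['wrist_force'],o['opening'],o['grasp_force'],o['q'])
u,v=proj(s,o['ee_pos']); u,v=int(u),int(v); print(u,v)
m=mask(s,(8,90,40),(30,255,255),(u-40,v-40,u+40,v+45)); k=blob(m); print(cv2.boundingRect(k))
k=k[:,0]
# horizontal extents per row
rows=[(y,k[k[:,1]==y][:,0].min(),k[k[:,1]==y][:,0].max()) for y in sorted(set(k[:,1]))]; print(rows)
E0=o['ee_pos']
for dz in(-.023,-.027): print('proj axis',proj(s,E0+[0,0,dz]))
for off in([.002,0,0],[0,.002,0]): print(proj(s,E0+[0,0,-.023]+np.array(off))-proj(s,E0+[0,0,-.023]))
a=cv2.resize(s['img'][v-55:v+65,u-80:u+80],(800,600),interpolation=cv2.INTER_CUBIC); cv2.imwrite('pics/over.png',a[:,:,::-1])
E
```

```text
[ 0.5030115  -0.13397083  0.17630818] [ 1.79999543e+02 -3.86638858e-03  6.00817584e+01] [-0.87937993 -0.38949994 -1.91889902] 0.03788580554903611 70.46944465488195 [-1.49156700e+01  7.51961211e-02 -2.96778679e+00  8.69555747e+01
  3.61626894e-03  1.05002572e+02]
286 275
(270, 263, 35, 39)
[(np.int32(263), np.int32(285), np.int32(289)), (np.int32(264), np.int32(281), np.int32(295)), (np.int32(265), np.int32(279), np.int32(296)), (np.int32(266), np.int32(278), np.int32(296)), (np.int32(267), np.int32(276), np.int32(296)), (np.int32(268), np.int32(275), np.int32(297)), (np.int32(269), np.int32(274), np.int32(296)), (np.int32(270), np.int32(274), np.int32(296)), (np.int32(271), np.int32(273), np.int32(295)), (np.int32(272), np.int32(273), np.int32(295)), (np.int32(273), np.int32(273), np.int32(295)), (np.int32(274), np.int32(273), np.int32(295)), (np.int32(275), np.int32(273), np.int32(295)), (np.int32(276), np.int32(274), np.int32(295)), (np.int32(277), np.int32(274), np.int32(295)), (np.int32(278), np.int32(274), np.int32(295)), (np.int32(279), np.int32(274), np.int32(295)), (np.int32(
[... 451 characters left out ...]
2(296)), (np.int32(290), np.int32(270), np.int32(296)), (np.int32(291), np.int32(270), np.int32(296)), (np.int32(292), np.int32(271), np.int32(304)), (np.int32(293), np.int32(271), np.int32(303)), (np.int32(294), np.int32(272), np.int32(303)), (np.int32(295), np.int32(272), np.int32(302)), (np.int32(296), np.int32(273), np.int32(301)), (np.int32(297), np.int32(274), np.int32(299)), (np.int32(298), np.int32(276), np.int32(298)), (np.int32(299), np.int32(278), np.int32(296)), (np.int32(300), np.int32(280), np.int32(293)), (np.int32(301), np.int32(286), np.int32(288))]
proj axis [287.37845653 287.96741577]
proj axis [287.51526681 290.06650565]
[ 1.41859812 -0.21292825]
[-0.23077184 -0.96045603]
```

View pics/over.png

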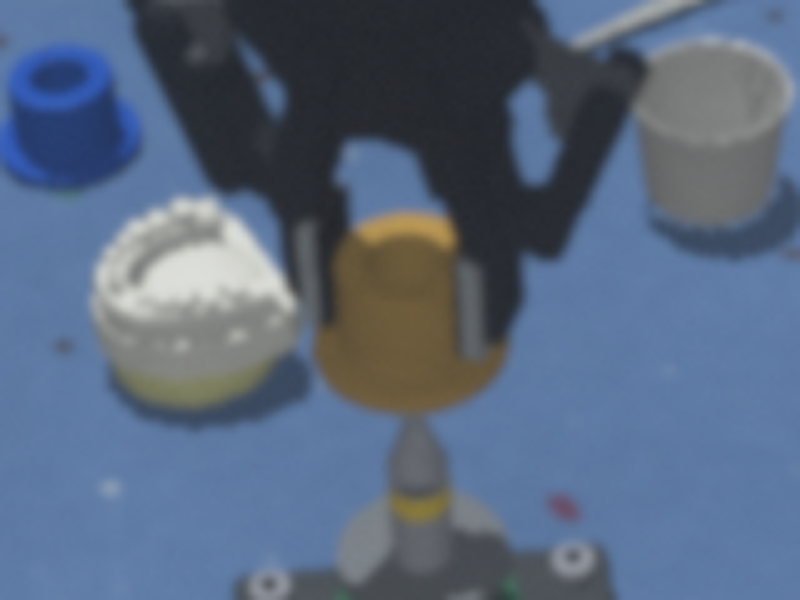

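The flange spans u 270–304 in the side image and is centred over the shaft tip at about (289,304). I'll nudge it 1 mm and lower it past the taper.

carry_out(moves="-0.8 0.5 5 0 0 0 30;-0.8 0.5 15 0 0 0 30;-0.8 0.5 25 0 0 0 30;-0.8 0.5 31 0 0 0 30;-0.8 0.5 37 0 0 0 30;-0.8 0.5 43 0 0 0 30;-0.8 0.5 49 0 0 0 30;-0.8 0.5 49 0 0 0 30;-0.8 0.5 49 0 0 0 30")

```text
time: 7.15
ee_pos: [0.5029, -0.1356, 0.1273]
tcp_rot: [180.0, -0.0, 60.0]
wrist_force: [0.5, -0.9, -2.4]
opening: 0.038
grasp_force: 70.5
```

carry_out(moves="0 0 6 0 0 0 30;0 0 12 0 0 0 30;0 0 18 0 0 0 30;0 0 23 0 0 0 30;0 0 26 0 0 0 30;0 0 26 0 0 0 30;0 0 26 0 0 0 30")

```text
time: 7.85
ee_pos: [0.503, -0.1356, 0.1014]
tcp_rot: [180.0, -0.0, 60.0]
wrist_force: [0.3, 0.8, -1.1]
opening: 0.0384
grasp_force: 70.5
```

carry_out(moves="0 0 2 0 0 0 30;0 0 4 0 0 0 30;0 0 6 0 0 0 30;0 0 8 0 0 0 30;0 0 8 0 0 0 30;0 0 8 0 0 0 30;0 0 8 0 0 0 30")

```text
time: 8.55
ee_pos: [0.5032, -0.1357, 0.0939]
tcp_rot: [179.9, -0.0, 60.0]
wrist_force: [-1.8, 0.3, 5.3]
opening: 0.0379
grasp_force: 71.2
```

```bash
python3 - <<'E'
from h import *
for i in range(3):
    bot.camera('side'); o=bot.get_obs(); print(o['ee_pos'],o['wrist_force'])
E
```

```text
[ 0.50314657 -0.13563934  0.09397208] [-2.30739815  0.66371429  5.37756388]
[ 0.50313541 -0.13564868  0.09395795] [-1.68257695  0.73044103  5.87027282]
[ 0.50312115 -0.13565446  0.09395678] [-2.13520803 -0.03556414  6.03837545]
```

carry_out(moves="0 0 1.5 0 0 0 30;0 0 3 0 0 0 30;0 0 4.5 0 0 0 30;0 0 5.3 0 0 0 30;0 0 5.3 0 0 0 30;0 0 5.3 0 0 0 30;0 0 5.3 0 0 0 30")

```text
time: 9.4
ee_pos: [0.5032, -0.1357, 0.0892]
tcp_rot: [179.9, -0.0, 60.0]
wrist_force: [-3.0, 0.9, 9.8]
opening: 0.038
grasp_force: 71.6
```

```bash
python3 - <<'E'
from h import *
for i in range(4):
    s=bot.camera('side'); o=bot.get_obs(); print(o['ee_pos'],o['wrist_force'])
a=cv2.resize(s['img'][275:365,230:350],(800,600),interpolation=cv2.INTER_CUBIC); cv2.imwrite('pics/press.png',a[:,:,::-1])
E
```

```text
[ 0.50318693 -0.13565561  0.08924464] [-3.5194785   1.04536131  9.81158739]
[ 0.50318584 -0.1356563   0.08925851] [-4.31616321  1.43729257 10.72401676]
[ 0.50318027 -0.13565693  0.08924377] [-3.42668348  1.20367852  9.4436857 ]
[ 0.50315465 -0.13567978  0.08921729] [-4.2648578   0.76088307 10.40914576]
```

View pics/press.png

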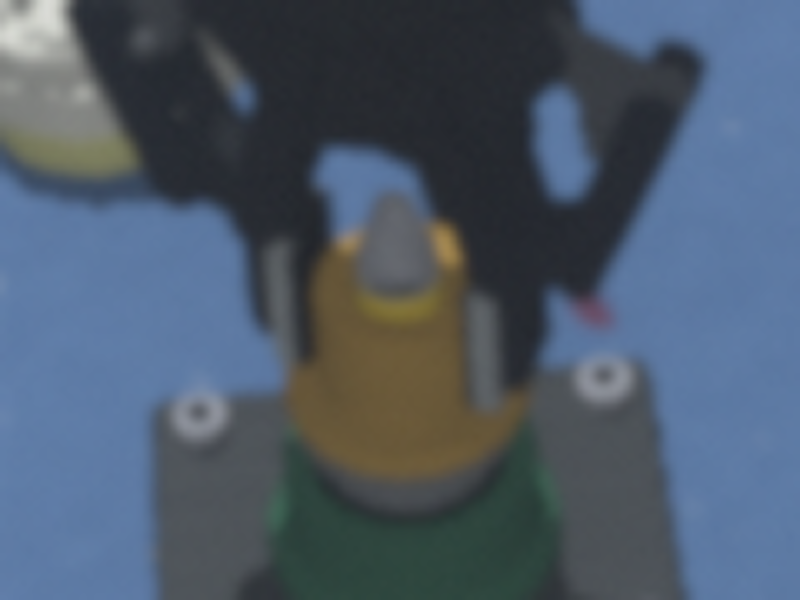

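The sleeve is on the shaft. The shaft tip is at crop (395,200), the black groove shows above the rim, and part of the yellow band is visible at (400,305). Wrist force is about 10.1 N up, plus 1.3 N of sleeve weight, and the cup is down about 7.8 mm.

```bash
python3 -c "
from workcell import bot
print(bot.job_done())"
```

```text
the job is handed in; nothing more can be done
None
```

I handed the job in with the brass sleeve still gripped on the shaft, flange down, pressing the cup with about 11.5 N, estimated from about 10 N at the wrist plus the sleeve's weight. The cup is about 7.8 mm down, which puts the top edge near mid-band with the groove clear. A sideways reading of about 4 N at the wrist was left uncorrected.

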